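# Shut and pin the handle jig

### The job

Shut the wooden clamshell jig over the tool-handle blank lying in it. Then take the red-capped pin out of its rack and push it down through the hole in the jig's upper half into the base until its cap sits flush on the wood, and finish still holding the pin, pressing its cap firmly down so that the halves stay pressed shut. Do not let go at the end; the blank stays in its cradle, and everything else on the bench is left where it is.

Things in the scene. Friction and masses are not known exactly. Their poses are not given: they have to be found in the camera images.
- jig: Clamshell jig of pale wood, bolted to the bench and immovable. Origin: centre of its underside on the bench. The base is 170 (its x) by 120 (its y) by 60 mm high; a groove 36 mm wide and 16 mm deep runs across its top along y, and a round blind hole for the pin is in its top on the +x side (point base_hole). The upper half is hinged along the base's -x edge, the one nearer the robot.
- lid (a joint): Angle of the jig's upper half (darker wood, 170 by 120 by 24 mm, 0.5 kg) in rad: 0 is shut flat on the base (a rigid stop), about 1.57 is standing upright, 1.75 is the open stop. It starts 0.9 to 1.6 open. It is shut by pushing on its outer face (the one towards the robot and, when shut, on top), away from the robot and down. The hinge is stiff (about 0.45 N m of friction, some 3 to 5 N at the free end): it stays at any angle where it is left, and stays shut.
- lid_hinge (a point): Point on the hinge axis in the middle of its length, 61 mm above the bench, at the inner (lower when shut) face of the upper half; it is at -85, 0, 61 mm in the jig's frame, and the axis runs along the jig's y. The point turns with the upper half: its x points along it from the hinge to the free edge, its z is the outward normal of the outer face, which lies 24 mm from the hinge in z.
- lid_edge (a point): Middle of the upper half's free edge on its outer face, 170 mm from the hinge; turns with the upper half. An orange finger tab, 50 mm wide, stands 19 mm farther out from the edge, its top 5 mm below the outer face.
- lid_hole (a point): Centre of the pin hole on the outer face of the upper half, 140 mm from the hinge, 30 mm from the free edge; turns with the upper half (z: outward normal). The hole is 14.5 mm in diameter and goes straight through 24 mm of wood. With the jig shut it is 85 mm above the bench, right over base_hole.
- base_hole (a point): Centre of the mouth of the blind hole in the base's top face, 60 mm above the bench, at 55, 0 mm in the jig's frame; 14.5 mm in diameter, 50 mm deep, vertical.
- cradle (a point): Where the middle of the blank's axis belongs in the groove: at -14, 0, 58 mm in the jig's frame.
- blank: Round dark red-brown wooden tool-handle blank, 28 mm in diameter and 150 mm long with a brass ferrule at one end, lying loose in the groove along the jig's y. Origin: its centre; its y is its axis. The shut upper half has a matching groove 14.5 mm deep and clears it by about 2 mm.
- rack: Plywood pin rack, fixed to the bench, 70 (x) by 160 (y) by 70 mm high, with two holes 90 mm apart along its y (19 mm in diameter), each holding an upright pin, in either order. Origin: centre of its underside.
- pin: The pin to use: steel shank 12 mm in diameter and 62 mm long with a tapered foot, under a red cylindrical cap 28 mm in diameter and 36 mm tall to grip; about 80 g. Origin: centre of the cap's underside, 70 mm above the bench while the cap rests on the rack; z points up out of the cap. Its shank is loose in the rack's hole. The cap is wider than the jig's hole and comes to rest on the upper half.
- pin_tip (a point): The lower end of the pin, 62 mm below the cap's underside; the last 6 mm taper from 12 to 7 mm in diameter.
- thick_pin: Bystander: a like pin with a black cap of the same size and a 16 mm shank, too thick for this jig; standing in the other hole of the rack. Origin: centre of the cap's underside.
- mallet: Bystander: wooden carver's mallet lying down, 285 mm long, head 85 by 58 by 62 mm at its +x end. Origin: on the bench, 42 mm from the middle of the handle's length towards the head.
- gouge_a: Bystander: carving gouge with orange handle lying flat, 210 mm long along its x, 20 mm high. Origin: on the bench near its middle.
- gouge_b: Bystander: carving gouge with pale wooden handle lying flat, 210 mm long along its x, 20 mm high. Origin: on the bench near its middle.
- clamp: Bystander: black bar clamp with red grip lying flat, about 260 by 90 mm, 32 mm high. Origin: on the bench under the middle of its bar.
- glue: Bystander: white glue bottle, 56 mm in diameter, 150 mm tall, standing. Origin: centre of its underside.
- offcut: Bystander: pale wooden offcut, 70 by 45 by 28 mm. Origin: centre of its underside.
Things that resemble listed ones, but are neither listed nor needed, are in the scene too. What is shaped like the pin but pink or purple is not meant. What is shaped like the jig but yellow is not meant.

How it is judged:
By the outcome, as a careful person would: the job done as asked, in the order asked, and still so for the second after the job is handed in, while the arm keeps its last pose, push and grip.
It also fails if it takes over 51 s, if anything falls off the work surface, if the arm or the gripper's body presses on something with over 40 N, if the wrist force passes 120 N, or if a joint passes its speed limit or range.

### The arm

A 7-joint arm with a two-finger parallel gripper is mounted at the origin on the work surface. World frame = base frame: x ahead of the robot, y to its left, z up, the work surface at z = 0. Lengths are in mm, angles in rad, forces in N, time in s.
With the tool pointing down it reaches from about 400 to 850 mm from the base axis. Payload 10.4 kg.
Tool frame: the origin (TCP) lies at the very end of the fingers, on their centre line; the grasp point (between the pads) lies 19 mm behind it; z points along the fingers, y is the line along which they close (so a half turn about z gives the same grasp; the last joint's range is limited). The gripper opens to 85 mm and grips with 20 to 120 N. Pads are 22 mm wide; open, the fingers measure 114 mm over their backs; the gripper's body (76 mm by 85 mm) begins 54 mm behind the grasp point. The pads swing forward as they close: fully open they stand 13 mm farther back than shut.
Start: joints at [1.174, 0.332, -0.065, 1.46, 0.022, 1.35, -0.088], TCP at [228.245, -581.855, 231.338] pointing down, gripper open.
Joint ranges: [-2.6, 2.6], [-0.5, 2.12], [-1.47, 1.34], [0.16, 2.42], [-1.27, 4.41], [0.06, 2.06], [-2.6, 2.6]. Speed limits (rad/s): [2.22, 2.22, 2.79, 2.79, 3.14, 3.14, 3.14].

### API

Orientations are given as [roll, pitch, yaw] about the fixed x, y, z axes, in that order (R = Rz(yaw) Ry(pitch) Rx(roll)).
In Python, from bench import sense, capture, camera_model, sign_off, masks_of, mark_of gives the robot as it stands.
- The arm moves only by the tool servo_tool, never from a script. Its arguments are lists of equal length, an entry for each row: "hand": the gripper's target within -1 to 1 (shut at 1, half-way at 0, fully open at -1); "linear": the shift along the tool's x, y, z in mm, a list of three; "angular": the turn, a rotation vector about the tool's x, y, z in degrees, a list of three. In form: {"hand": [hand, ...], "linear": [[tx, ty, tz], ...], "angular": [[wx, wy, wz], ...]}. A call has 1 to 8 rows; each row is the pose to reach, as a shift and turn from the pose commanded when the call began, along the tool's axes at that moment; what a row does not reach only later rows make up. A row lasts 1/8 s, in which the tool goes at most 62.5 mm and 10.7 degrees, less where a joint would pass 70% of its speed; a pose out of reach is approached as far as the arm can. A call with a gripper value outside its range is refused whole. The fingers move at their own pace and stop on an object; "force" is the grip in N (left out, the last holds). Time passes only in rows, so rows that repeat a pose let the fingers close. It gives the time, the measured TCP pose, the force, the opening and the grip force at its end, in the units of the state.
- sense(): the state, without advancing time (a new reading comes with each control period).
- capture(name): name is "side" or "top"; returns the picture (480x640x3 uint8, blue, green, red); there is no depth.
- camera_model(name): a dict with "intrinsics" (3x3 intrinsics, pixels), "k1" (the pictures are not rectified: a ray, as slopes to the right and down, at radius r is drawn at 1 + k1 r^2 times it, then the intrinsics apply), "R" (3x3) and "t" (3): a world point X has camera coordinates R X + t. Camera axes: x right, y down, z forward; pixel columns grow to the right and rows downward; lengths in mm; the calibration is good to about 2 mm. A picture is of the moment at which its call begins. camera_model takes no time and is no camera call.
- sign_off(): hands the job in; it is judged then, once.
Trained networks look in the newest picture that a camera, given by its name, has taken for a name from the list of things; names that differ only in an ending like _2 or _b are one class to them, and where a whole thing is asked for, a point or a joint stands for the part that bears it (a point fixed in the world has none). Each returns a list of dicts, best first, with "conf" (0 to 1); they miss things now and then, are a little off and sometimes report something else, mostly with a low value. They report only what shows in the picture. A call takes as long as a camera call. They do not tell look-alikes from the thing itself.
- masks_of(camera, label): "region" (480x640 bool, what is visible of it) and "bbox" ([left, top, width, height] in pixels, round what is visible of it).
- mark_of(camera, label): "centre" ([column, row] in pixels: a listed point, or the origin of a listed thing).
The state is a dict: "clock": time; "joints": joint angles; "qd": joint speeds; "joint_torque": joint torques, N m; "position": TCP position; "ee_rot": TCP orientation; "wrist_force": force on the tool from outside, world axes, zero at the start; "torque": the same for the moment, N m; "grip_width": finger opening in mm; "finger_force": force on a finger pad.
Only numpy, scipy, OpenCV 4.12 (cv2) and the standard library are available. Lean on these libraries where they do the work, as an engineer would, in place of code of your own. Each camera call takes 0.05 s, during which the arm holds its last target. There are 200 camera calls.

## Working session

There is one attempt and no reset: what is moved stays moved. The work goes in short steps, Python scripts to look and compute and a tool call to move; the robot and the scene stay as the last step left them, time stands still between calls to the robot, and variables do not carry over. Pictures are saved under pics/ and viewed, at most 10 in all, crops included, and the job is handed in when it is done.

Besides the shell and the picture viewer there is one more tool, called after "Request:" by a JSON object that holds its "name" and its "arguments". servo_tool: Moves the arm, as the interface text tells. Its arguments: {"type":"object","properties":{"hand":{"type":"array"},"linear":{"type":"array"},"angular":{"type":"array"},"force":{"type":"number"}},"required":["hand","linear","angular"]}

```bash
mkdir -p pics
cat > h.py <<'E'
import numpy as np, cv2
from bench import *
from scipy.spatial.transform import Rotation as Ro
def ray(cam,px):
    m=camera_model(cam);K=np.array(m["intrinsics"]);R=np.array(m["R"]);t=np.array(m["t"]).ravel()
    d=np.array([(px[0]-K[0,2])/K[0,0],(px[1]-K[1,2])/K[1,1]]);u=d.copy()
    for _ in range(30): u=d/(1+m["k1"]*(u@u))
    return -R.T@t, R.T@np.array([u[0],u[1],1])
def atz(cam,px,z):
    c,d=ray(cam,px); return c+d*(z-c[2])/d[2]
def tri(p,q):
    c1,d1=ray("top",p);c2,d2=ray("side",q)
    s=np.linalg.lstsq(np.c_[d1,-d2],c2-c1,rcond=None)[0]
    a,b=c1+d1*s[0],c2+d2*s[1]; return (a+b)/2,np.linalg.norm(a-b)
def proj(cam,X):
    m=camera_model(cam);K=np.array(m["intrinsics"]);p=np.array(m["R"])@X+np.array(m["t"]).ravel()
    u=p[:2]/p[2];u=u*(1+m["k1"]*(u@u));return u*[K[0,0],K[1,1]]+K[:2,2]
def pose(): 
    s=sense();return np.array(s["position"]),Ro.from_euler('xyz',s["ee_rot"])
def go(X,rpy=None):
    "shift (tool axes) and rotvec deg to reach world pose"
    p,r=pose();d=r.inv().apply(np.array(X)-p)
    w=(r.inv()*Ro.from_euler('xyz',rpy)).as_rotvec(degrees=True) if rpy is not None else None
    return d.round(1),None if w is None else w.round(1)
E
python3 - <<'E'
from h import *
ims={c:capture(c) for c in("top","side")}
for c in ims:
    cv2.imwrite(f"pics/{c}0.png",ims[c])
    for l in("jig","rack","pin","thick_pin","lid_hinge","lid_edge","lid_hole","base_hole","blank"):
        print(c,l,[(np.round(d["centre"]).tolist(),round(d["conf"],2)) for d in mark_of(c,l)][:4])
s=sense();print(s["clock"],s["position"],s["ee_rot"],s["grip_width"])
for c in ims: print(ray(c,(320,240)))
E
```

```text
top jig [([253.0, 240.0], 0.6), ([253.0, 329.0], 0.6)]
top rack [([379.0, 251.0], 0.55)]
top pin [([401.0, 215.0], 0.46)]
top thick_pin [([368.0, 246.0], 0.55)]
top lid_hinge [([258.0, 360.0], 0.85), ([422.0, 184.0], 0.74), ([258.0, 258.0], 0.58)]
top lid_edge [([245.0, 242.0], 0.73), ([247.0, 297.0], 0.6), ([309.0, 189.0], 0.51), ([395.0, 245.0], 0.38)]
top lid_hole [([245.0, 310.0], 0.88), ([245.0, 244.0], 0.69), ([252.0, 242.0], 0.5)]
top base_hole [([246.0, 217.0], 0.63), ([248.0, 309.0], 0.58)]
top blank [([383.0, 253.0], 0.24)]
side jig [([224.0, 247.0], 0.74), ([334.0, 228.0], 0.56)]
side rack [([349.0, 332.0], 0.56)]
side pin [([409.0, 318.0], 0.78), ([309.0, 324.0], 0.65), ([360.0, 317.0], 0.63)]
side thick_pin [([350.0, 286.0], 0.57)]
side lid_hinge [([300.0, 213.0], 0.91), ([186.0, 229.0], 0.9)]
side lid_edge [([258.0, 206.0], 0.97), ([309.0, 149.0], 0.93)]
side lid_hole [([306.0, 162.0], 0.93), ([247.0, 213.0], 0.87)]
side base_hole [([244.0, 222.0], 0.98), ([350.0, 206.0], 0.79)]
side blank [([300.0, 216.0], 0.7), ([326.0, 214.0], 0.57)]
1.0 [ 228.21257563 -581.85505159  231.30822404] [ 3.14153282e+00 -1.85949049e-06  3.73772827e-01] 85.46661879716308
(array([2.78449140e+02, 1.39352463e-01, 1.40213341e+03]), array([ 0.2069249 , -0.01999121, -0.97820383]))
(array([ 304.45940049, -911.36886688,  672.22325574]), array([ 0.19842379,  0.82513272, -0.52910372]))
```

View pics/top0.png

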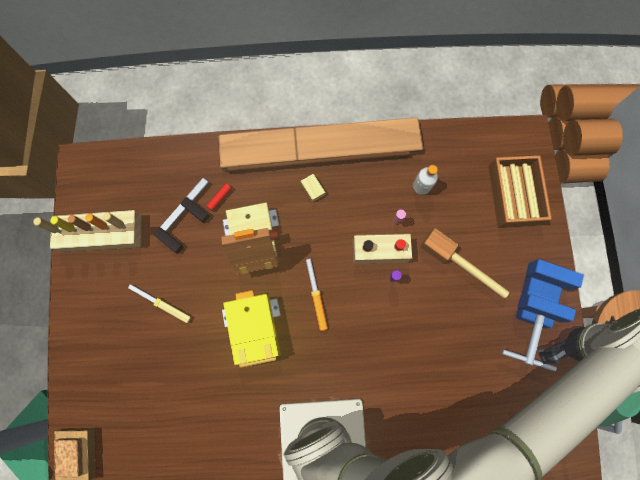

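View pics/side0.png

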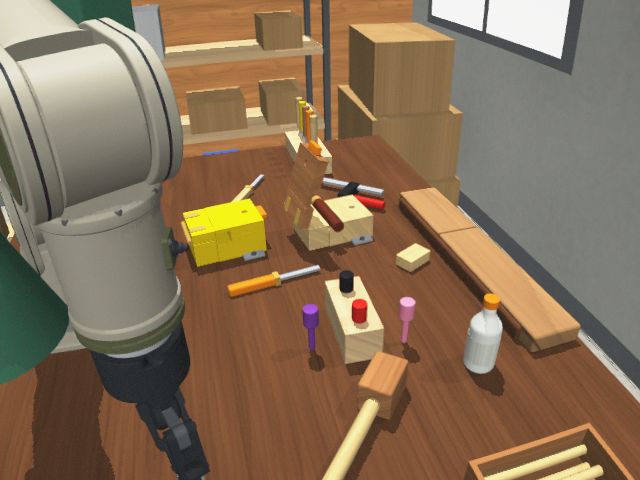

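The meant jig is the pale base with a dark lid, top (250,230) and side (335,210); the yellow one at top (250,328) is a look-alike. The meant pin is the red cap at top (401,244) and side (359,311). The purple pin at top (397,275) and the pink one at (401,214) aren't meant, and the black cap at (368,246) is the thick pin. I'll confirm this in one enlarged crop.

Run:
```python
from h import *
t=cv2.imread("pics/top0.png");s=cv2.imread("pics/side0.png")
a=cv2.resize(t[190:290,210:310],(400,400),interpolation=3);b=cv2.resize(t[190:290,340:440],(400,400),interpolation=3)
c=cv2.resize(s[130:260,270:400],(400,400),interpolation=3)[:200*2]
cv2.imwrite("pics/crop.png",np.hstack([cv2.resize(a,(400,400)),np.vstack([cv2.resize(b[60:360,:],(400,300))]) if 0 else b]))
for c,i,box in(("top",t,None),("side",s,None)):
    h=cv2.cvtColor(i,cv2.COLOR_BGR2HSV)
    m=(((h[...,0]<5)|(h[...,0]>176))&(h[...,1]>200)&(h[...,2]>120)).astype(np.uint8)
    n,_,st,ce=cv2.connectedComponentsWithStats(m)
    print(c,[(st[k].tolist(),ce[k].round(1).tolist()) for k in range(1,n) if st[k,4]>25])
print("bh",tri((246,217),(350,206)),atz("top",(246,217),60),atz("side",(350,206),60))
print("edge",tri((245,242),(309,149)),tri((245,234),(309,149)));print("hinge",tri((258,258),(300,213)))
print("lidhole",tri((252,242),(306,162)))
```

```text
top [([207, 193, 12, 13, 26], [212.7, 199.3]), ([209, 194, 14, 16, 32], [215.2, 202.3]), ([397, 240, 9, 9, 45], [401.0, 243.5])]
side [([358, 198, 27, 11, 123], [372.0, 203.3]), ([352, 300, 14, 23, 268], [358.9, 310.9])]
bh (array([645.88733069, 180.69210648,  59.15201007]), np.float64(3.5215665809852466)) [643.85768739 180.81583362  60.        ] [647.33178546 179.63343021  60.        ]
edge (array([537.60075874, 161.67925294, 232.85043377]), np.float64(9.280440460488975)) (array([547.54200467, 161.83593917, 234.24909286]), np.float64(10.537760857979503))
hinge (array([515.20289853, 149.20651927,  77.70081194]), np.float64(6.988580954531))
lidhole (array([534.05432279, 148.06538668, 208.62201606]), np.float64(5.821025550871363))
```

View pics/crop.png

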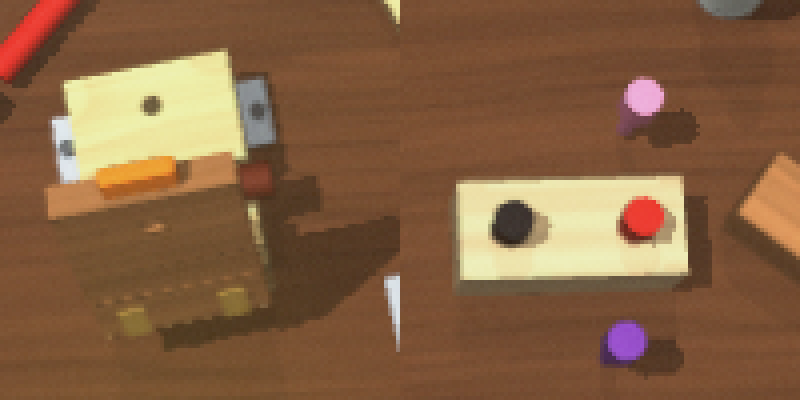

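The crop shows the pale jig with its lid nearly upright: base hole at top (247.6,215.9) and far corners at (225.9,210.1) and (266.4,202.1). The red cap is at (400.5,244) in the rack's right-hand hole with the black cap on the left, while pink and purple stand outside the rack. That settles the targets.

Run:
```python
from h import *
a=atz("top",(225.9,210.1),60);b=atz("top",(266.4,202.1),60);h=atz("top",(247.6,215.9),60)
print(a,b,np.linalg.norm(a-b),h)
d=a-b;yaw=np.arctan2(-d[0],d[1]);print("yaw",yaw)
c,s=np.cos(yaw),np.sin(yaw);R=np.array([[c,-s],[s,c]])
hs=atz("side",(350,206),60)
for hh in (h,hs):
    print("hinge",hh[:2]-R@[140,0])
H=np.r_[((h+hs)/2)[:2]-R@[140,0],61]
o=((h+hs)/2)[:2]-R@[55,0]; print("origin",o, "far mid",(a+b)[:2]/2-R@[85,0])
ob=[(("top"),np.array([248.4,246.9]),140,24),("side",np.array([306,162]),140,24),("side",np.array([309,149]),170,24),("top",np.array([245,239.5]),170,24)]
best=[]
for th in np.arange(.9,1.76,.05):
    e=[]
    for cam,px,l,z in ob:
        r=l*np.cos(th)-z*np.sin(th);X=np.r_[H[:2]+R@[r,0],61+l*np.sin(th)+z*np.cos(th)]
        e.append(proj(cam,X)-px)
    print(round(th,2),np.round(e,1).ravel())
print("pin top", atz("top",(400.8,243.7),100),"side",atz("side",(359,311),88),tri((400.8,243.7),(359,305)))
print("black",atz("top",(368,245.5),104))
for x in((0,0),): pass
# rack corners crop (457,182),(683,176),(688,275),(460,280)
for q in((457,182),(683,176),(688,275),(460,280)): print(atz("top",((q[0]-400)/4+339.6,q[1]/4+189.6),70).round())
```

```text
[668.44200506 238.55225277  60.        ] [684.50911317 120.13568647  60.        ] 119.50161143796991 [646.82240496 176.08470399  60.        ]
yaw 0.13485938537002884
hinge [508.09357041 157.26156757]
hinge [508.60295091 160.81029379]
origin [592.57648164 170.4642635 ] far mid [592.24733814 167.91563679]
0.9 [ -3.6 -17.2  16.9   3.4  21.1   5.8  -2.8 -18.9]
0.95 [ -3.4 -15.2  14.4   2.6  18.1   4.7  -2.5 -16.5]
1.0 [ -3.1 -13.1  11.8   1.9  15.    3.7  -2.2 -14. ]
1.05 [ -2.9 -10.8   9.2   1.3  11.9   2.9  -1.9 -11.3]
1.1 [-2.5 -8.5  6.5  0.9  8.6  2.3 -1.6 -8.5]
1.15 [-2.2 -6.1  3.7  0.6  5.3  1.8 -1.2 -5.7]
1.2 [-1.8 -3.6  0.9  0.5  1.9  1.5 -0.8 -2.7]
1.25 [-1.5 -1.1 -1.9  0.5 -1.5  1.4 -0.3  0.4]
1.3 [-1.   1.5 -4.8  0.7 -5.   1.4  0.2  3.6]
1.35 [-0.6  4.2 -7.7  1.  -8.5  1.7  0.7  6.8]
1.4 [ -0.1   6.8 -10.6   1.4 -12.1   2.1   1.3  10.1]
1.45 [  0.4   9.6 -13.5   2.  -15.6   2.7   1.8  13.4]
1.5 [  0.9  12.3 -16.4   2.8 -19.2   3.5   2.5  16.8]
1.55 [  1.4  15.1 -19.3   3.6 -22.7   4.4   3.1  20.2]
1.6 [  1.9  17.8 -22.1   4.7 -26.3   5.5   3.7  23.7]
1.65 [  2.5  20.6 -25.    5.8 -29.8   6.8   4.4  27.1]
1.7 [  3.   23.3 -27.8   7.1 -33.2   8.3   5.1  30.5]
1.75 [  3.6  26.  -30.5   8.5 -36.6   9.9   5.8  33.9]
pin top [ 528.8332888  -248.45774972  100.        ] side [ 530.9978289  -249.72334256   88.        ] (array([ 529.90903545, -248.56204999,  100.6142552 ]), np.float64(2.3711100423662947))
black [ 529.01258109 -156.8416247   104.        ]
[ 568. -124.   70.]
[ 562. -284.   70.]
[ 491. -280.   70.]
[ 498. -120.   70.]
```

```bash
cat >> h.py <<'E'
O=np.array([592.4,169.2]);YAW=0.135;RJ=np.array([[np.cos(YAW),-np.sin(YAW)],[np.sin(YAW),np.cos(YAW)]])
def J(x,y,z): return np.r_[O+RJ@[x,y],z]
def lidpt(th,s=125,w=11): # tcp for pushing lid
    return J(-85+s*np.cos(th)-24*np.sin(th)-w,0,61+s*np.sin(th)+24*np.cos(th))
E
python3 - <<'E'
from h import *
r=[np.pi,0,YAW]
print(go([480,-300,215],r)); A=J(-122,0,190);print(A,go(A,r))
E
```

```text
(array([ 337.3, -170.5,   16.3]), array([ 0. , -0. , 13.7]))
[471.51003759 152.77998206 190.        ] (array([ 494.7, -595.1,   41.3]), array([ 0. , -0. , 13.7]))
```

Request:
{"name": "servo_tool", "arguments": {"hand": [1,1,1,1,1,1,1,1], "linear": [[50,-25,0],[110,-55,5],[165,-85,10],[220,-110,15],[275,-140,15],[330,-170,15],[350,-225,20],[375,-280,25]], "angular": [[0,0,2],[0,0,4],[0,0,6],[0,0,8],[0,0,10],[0,0,13.7],[0,0,13.7],[0,0,13.7]]}}

```text
clock: 2.0
position: [475.3, -182.1, 206.2]
ee_rot: [3.141, -0.0, 0.135]
wrist_force: [1.3, 0.9, 0.5]
grip_width: -0.1
finger_force: 0.0
```

Run:
```python
from h import *
s=sense();print(s["clock"],s["position"],s["ee_rot"],s["grip_width"],s["wrist_force"])
print(go(J(-122,0,190),[np.pi,0,YAW]))
```

```text
2.0 [ 475.28912079 -182.13524019  206.19162426] [ 3.14144033e+00 -3.05377598e-04  1.35176894e-01] -0.07456965284181896 [1.31321707 0.92923566 0.45240187]
(array([  41.4, -332.4,   16.2]), array([ 0., -0.,  0.]))
```

Request:
{"name": "servo_tool", "arguments": {"hand": [1,1,1,1,1,1,1,1], "linear": [[8,-55,3],[15,-110,6],[22,-165,9],[30,-220,12],[36,-280,15],[41,-332,16],[41,-332,16],[41,-332,16]], "angular": [[0,0,0],[0,0,0],[0,0,0],[0,0,0],[0,0,0],[0,0,0],[0,0,0],[0,0,0]]}}

```text
clock: 3.0
position: [471.2, 149.8, 190.2]
ee_rot: [3.141, 0.0, 0.135]
wrist_force: [0.0, -0.3, 0.2]
grip_width: 0.2
finger_force: 0.0
```

Run:
```python
from h import *
s=sense();print(s["position"],s["ee_rot"])
for th in (1.3,1.2,1.1,1,.9,.8,.7,.6,.5,.4,.3,.2,.1,0): print(th,go(lidpt(th))[0])
```

```text
[471.22306019 149.81429754 190.24870171] [3.14119477e+00 1.19686278e-04 1.34682941e-01]
1.3 [37.  -2.9  2.4]
1.2 [49.6 -2.9  4. ]
1.1 [62.  -2.9  7. ]
1 [74.  -2.9 11.1]
0.9 [85.6 -2.9 16.4]
0.8 [96.6 -2.9 22.8]
0.7 [106.8  -2.9  30.4]
0.6 [116.3  -3.   38.8]
0.5 [124.9  -3.   48.2]
0.4 [132.5  -3.   58.4]
0.3 [139.   -3.   69.4]
0.2 [144.4  -3.   80.9]
0.1 [148.7  -3.   92.9]
0 [151.7  -3.  105.2]
```

Request:
{"name": "servo_tool", "arguments": {"hand": [1,1,1,1,1,1,1,1], "linear": [[25,-3,2],[43,-3,3],[56,-3,5],[68,-3,9],[80,-3,14],[91,-3,19],[102,-3,26],[112,-3,34]], "angular": [[0,0,0],[0,0,0],[0,0,0],[0,0,0],[0,0,0],[0,0,0],[0,0,0],[0,0,0]]}}

```text
clock: 4.0
position: [582.5, 168.5, 155.8]
ee_rot: [-3.141, -0.0, 0.135]
wrist_force: [-0.8, -1.0, 1.4]
grip_width: 0.0
finger_force: 0.6
```

Run:
```python
from h import *
s=sense();print(s["position"],s["ee_rot"])
for th in (.6,.5,.4,.3,.2,.1,0): print(th,go(lidpt(th))[0])
```

```text
[582.54455038 168.50708729 155.77101787] [-3.14143950e+00 -3.91331427e-04  1.34813078e-01]
0.6 [3.5 0.6 4.4]
0.5 [12.   0.6 13.8]
0.4 [19.6  0.6 24. ]
0.3 [26.2  0.6 34.9]
0.2 [31.6  0.6 46.4]
0.1 [35.8  0.6 58.4]
0 [38.8  0.6 70.8]
```

Request:
{"name": "servo_tool", "arguments": {"hand": [1,1,1,1,1,1,1,1], "linear": [[8,1,9],[16,1,19],[23,1,29],[29,1,41],[33,1,51],[36,1,60],[39,1,68],[39,1,73]], "angular": [[0,0,0],[0,0,0],[0,0,0],[0,0,0],[0,0,0],[0,0,0],[0,0,0],[0,0,0]]}}

```text
clock: 5.0
position: [620.8, 172.5, 84.9]
ee_rot: [3.141, -0.0, 0.134]
wrist_force: [-16.0, -6.9, 41.2]
grip_width: -0.1
finger_force: 20.4
```

Run:
```python
from h import *
s=sense();print(s["position"],s["wrist_force"])
p=s["position"]; R=[np.pi,0,YAW]
print("up+pin",go([530,-249,170],[np.pi,0,-.04]))
```

```text
[620.81762819 172.49914461  84.88966166] [-15.99689285  -6.94191714  41.21879818]
up+pin (array([-146.5,  405.6,  -84.9]), array([ 0., -0., 10.]))
```

Request:
{"name": "servo_tool", "arguments": {"hand": [1,1,0,-0.2,-0.2,-0.2,-0.2,-0.2], "linear": [[0,0,-40],[-5,20,-85],[-20,70,-100],[-40,130,-100],[-62,190,-100],[-84,250,-100],[-106,310,-100],[-128,365,-90]], "angular": [[0,0,0],[0,0,0],[0,0,3],[0,0,6],[0,0,10],[0,0,10],[0,0,10],[0,0,10]]}}

```text
clock: 6.0
position: [543.1, -206.2, 174.6]
ee_rot: [3.14, -0.002, -0.04]
wrist_force: [1.2, -0.3, -0.5]
grip_width: 51.1
finger_force: 0.0
```

Run:
```python
from h import *
s=sense();print(s["position"],s["ee_rot"])
print(go([530,-249,135],[np.pi,0,-.04]))
ims={c:capture(c) for c in("top","side")}
a=cv2.resize(ims["top"][185:285,200:440],(800,333),interpolation=3);b=cv2.resize(ims["side"][140:360,250:450],(290,266),interpolation=3)
b=np.hstack([b,np.zeros((266,510,3),np.uint8)]);c2=cv2.resize(ims["top"][190:250,215:285],(310,266),interpolation=3);b[:,300:610]=c2
cv2.imwrite("pics/c2.png",np.vstack([a,b]))
cv2.imwrite("pics/top1.png",ims["top"]);cv2.imwrite("pics/side1.png",ims["side"])
for c in ims:
  for l in("lid_hole","lid_edge","lid_hinge"):print(c,l,[(np.round(d["centre"],1).tolist(),round(d["conf"],2)) for d in mark_of(c,l)][:4])
print(proj("top",J(55,0,85)),proj("side",J(55,0,85)))
```

```text
[ 543.12901048 -206.18213221  174.6251347 ] [ 3.14049233e+00 -2.26082526e-03 -3.99078250e-02]
(array([-11.5,  43.3,  39.6]), array([ 0.1, -0.1,  0. ]))
top lid_hole [([242.3, 213.3], 0.92), ([246.8, 308.9], 0.57)]
top lid_edge [([243.9, 204.1], 0.92), ([247.7, 297.1], 0.72)]
top lid_hinge [([256.3, 261.2], 0.74), ([254.4, 362.2], 0.74)]
side lid_hole [([348.9, 198.5], 0.68), ([245.9, 213.7], 0.65), ([271.9, 284.1], 0.33)]
side lid_edge [([258.3, 208.1], 0.77)]
side lid_hinge [([298.4, 216.8], 0.93), ([186.7, 229.5], 0.71)]
[246.18498484 213.62197346] [350.26789   197.7637459]
```

View pics/c2.png

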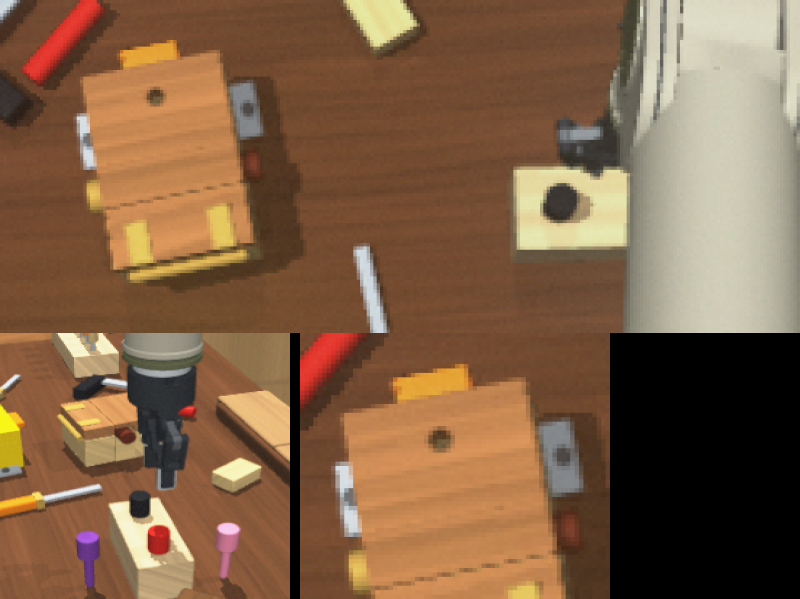

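The view shows the lid flat on the base, the hole at top (246.2,213.3) as modelled, the blank still in place and the red pin waiting in the rack. Next I take the pin.

Request:
{"name": "servo_tool", "arguments": {"hand": [-0.2,-0.2,-0.2,-0.2,-0.2,-0.2], "linear": [[-6,22,10],[-11.5,43,35],[-11.5,43,60],[-11.5,43,85],[-11.5,43,100],[-11.5,43,100]], "angular": [[0,0,0],[0,0,0],[0,0,0],[0,0,0],[0,0,0],[0,0,0]]}}

```text
clock: 7.15
position: [529.9, -245.6, 73.0]
ee_rot: [-3.141, 0.001, -0.039]
wrist_force: [0.6, -0.2, 0.3]
grip_width: 51.2
finger_force: 0.0
```

Request:
{"name": "servo_tool", "arguments": {"hand": [0.2,0.5,1,1,1,1], "linear": [[0,0,0],[0,0,0],[0,0,0],[0,0,0],[0,0,0],[0,0,0]], "angular": [[0,0,0],[0,0,0],[0,0,0],[0,0,0],[0,0,0],[0,0,0]], "force": 90}}

```text
clock: 7.9
position: [531.0, -246.7, 75.2]
ee_rot: [3.141, -0.002, -0.04]
wrist_force: [-0.7, 1.2, 7.0]
grip_width: 26.1
finger_force: 88.2
```

Request:
{"name": "servo_tool", "arguments": {"hand": [1,1,1,1,1], "linear": [[0,0,-15],[0,0,-45],[0,0,-80],[0,0,-110],[0,0,-110]], "angular": [[0,0,0],[0,0,0],[0,0,0],[0,0,0],[0,0,0]]}}

```text
clock: 8.52
position: [531.5, -247.0, 187.3]
ee_rot: [3.139, -0.005, -0.04]
wrist_force: [-0.7, -0.9, -1.4]
grip_width: 25.6
finger_force: 88.4
```

Run:
```python
from h import *
s=sense();print(s["position"],s["ee_rot"],s["wrist_force"])
im=capture("side");cv2.imwrite("pics/side2.png",im)
u=proj("side",s["position"]).astype(int);print(u)
cv2.imwrite("pics/c3.png",cv2.resize(im[u[1]-60:u[1]+60,u[0]-60:u[0]+60],(600,600),interpolation=3))
for l in("pin","pin_tip"):print(l,[(np.round(d["centre"],1).tolist(),round(d["conf"],2)) for d in mark_of("side",l)][:4])
# expected on-axis points for a pin on the tool axis, underside 5 below tcp
p,r=pose()
for dz in(-31,5,67):print(dz,proj("side",p+r.apply([0,0,dz])))
```

```text
[ 531.45816348 -246.98803962  187.28692467] [ 3.13930715 -0.00488402 -0.03988756] [-0.68855233 -0.93225392 -1.41325647]
[359 263]
pin [([312.0, 326.4], 0.8), ([406.7, 314.3], 0.71), ([360.8, 265.2], 0.63)]
pin_tip [([405.6, 342.9], 0.78), ([312.5, 348.8], 0.72), ([360.5, 295.0], 0.5)]
-31 [359.03411713 250.41320546]
5 [358.62499751 268.39648264]
67 [357.93858701 297.49425368]
```

View pics/c3.png

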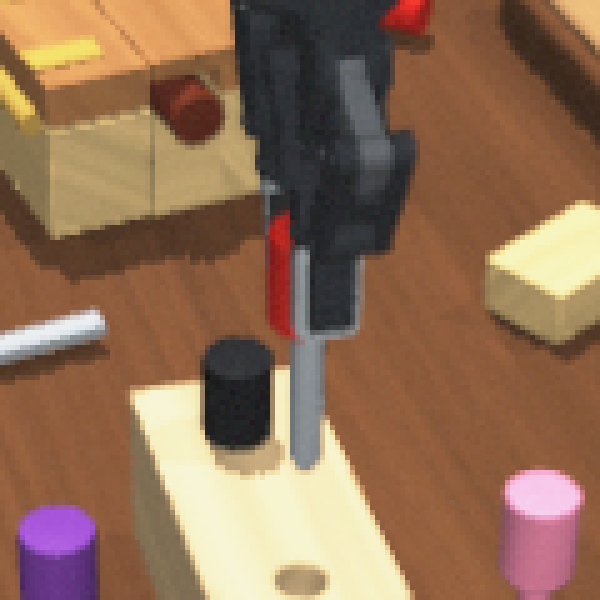

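Run:
```python
from h import *
def dark(c,f,u,r=7):
    g=cv2.cvtColor(cv2.imread(f),cv2.COLOR_BGR2GRAY).astype(float);x,y=np.round(u).astype(int)
    w=g[y-r:y+r+1,x-r:x+r+1];k=np.clip(np.median(w)-25-w,0,None);Y,X=np.mgrid[-r:r+1,-r:r+1]
    return (k*X).sum()/k.sum()+x,(k*Y).sum()/k.sum()+y
h=J(55,0,85)
for c in("top","side"):
    q=dark(c,f"pics/{c}1.png",proj(c,h),5);print(c,q,atz(c,q,85 if c=="side" else 83))
print(h)
# shank axis in side2
im=cv2.imread("pics/side2.png");print(im[282,352:370].tolist());print(im[290,352:370].tolist())
p,r=pose();print("tip",atz("side",(360.2,295.5),p[2]-67.2),p,"expected",p+r.apply([0,0,67.2]))
```

```text
top (np.float64(246.0801479654747), np.float64(213.31812577065352)) [648.37117148 177.13953687  83.        ]
side (np.float64(nan), np.float64(nan)) [nan nan nan]
[646.89957322 176.60246711  85.        ]
[[30, 28, 32], [101, 135, 157], [194, 239, 246], [196, 239, 246], [180, 229, 244], [117, 114, 110], [135, 131, 126], [147, 144, 137], [150, 145, 140], [149, 144, 138], [140, 134, 129], [123, 123, 129], [58, 87, 137], [65, 95, 142], [60, 92, 145], [61, 94, 147], [61, 94, 150], [65, 97, 152]]
[[70, 88, 102], [117, 157, 185], [176, 228, 243], [196, 239, 246], [181, 230, 244], [121, 119, 113], [140, 136, 129], [145, 141, 136], [150, 144, 139], [143, 139, 134], [135, 137, 133], [157, 194, 214], [208, 244, 247], [189, 236, 246], [92, 132, 181], [61, 95, 145], [63, 95, 145], [60, 91, 141]]
tip [ 535.15920382 -241.94512032  116.01098124] [ 529.60920044 -246.42595208  183.21098124] expected [ 529.55266839 -246.41243323  116.01100638]<stdin>:5: RuntimeWarning: invalid value encountered in scalar divide
```

Run:
```python
from h import *
print(go([644.5,175,200],[np.pi,0,-.04]))
```

```text
(array([  98. , -425.7,  -16.8]), array([-0.,  0.,  0.]))
```

Request:
{"name": "servo_tool", "arguments": {"hand": [1,1,1,1,1,1,1,1], "linear": [[0,0,-30],[10,-45,-35],[25,-100,-35],[38,-155,-35],[52,-215,-35],[66,-275,-35],[80,-335,-30],[92,-390,-20]], "angular": [[0,0,0],[0,0,0],[0,0,0],[0,0,0],[0,0,0],[0,0,0],[0,0,0],[0,0,0]]}}

```text
clock: 9.68
position: [637.5, 141.6, 202.7]
ee_rot: [3.141, 0.001, -0.04]
wrist_force: [0.9, -0.7, -0.8]
grip_width: 25.8
finger_force: 88.5
```

Request:
{"name": "servo_tool", "arguments": {"hand": [1,1,1,1], "linear": [[6,-35,10],[6,-35,20],[6,-35,25],[6,-35,25]], "angular": [[0,0,0],[0,0,0],[0,0,0],[0,0,0]]}}

```text
clock: 10.18
position: [644.9, 172.3, 178.1]
ee_rot: [3.14, 0.001, -0.042]
wrist_force: [1.5, -0.2, -0.7]
grip_width: 26.0
finger_force: 88.6
```

Run:
```python
from h import *
im=capture("side");cv2.imwrite("pics/side3.png",im);t=capture("top")
P=[]
for _ in range(8):
    P.append(sense()["position"]);mark_of("side","pin_tip")
print(np.mean(P,0),np.std(P,0))
u=proj("side",np.mean(P,0)-[0,0,60]).astype(int);print(u)
a=cv2.resize(im[u[1]-40:u[1]+40,u[0]-40:u[0]+40],(480,480),interpolation=3)
v=proj("top",[647.5,177,85]).astype(int);b=cv2.resize(t[v[1]-25:v[1]+25,v[0]-25:v[0]+25],(300,300),interpolation=3);b=np.vstack([b,np.zeros((180,300,3),np.uint8)])
cv2.imwrite("pics/c4.png",np.hstack([a,b]));print(u-40)
print([(np.round(d["centre"],1).tolist(),round(d["conf"],2)) for d in mark_of("side","pin_tip")])
print([(np.round(d["centre"],1).tolist(),round(d["conf"],2)) for d in mark_of("side","lid_hole")])
```

```text
[645.15210987 173.6682844  179.13402713] [0.1059951  0.42802926 0.13190733]
[350 186]
[310 146]
[([313.7, 350.1], 0.96), ([405.4, 341.4], 0.79), ([351.7, 189.4], 0.68), ([333.9, 229.0], 0.57), ([346.9, 191.6], 0.15)]
[([350.0, 196.7], 0.84), ([479.7, 362.4], 0.72), ([246.5, 212.7], 0.71)]
```

View pics/c4.png

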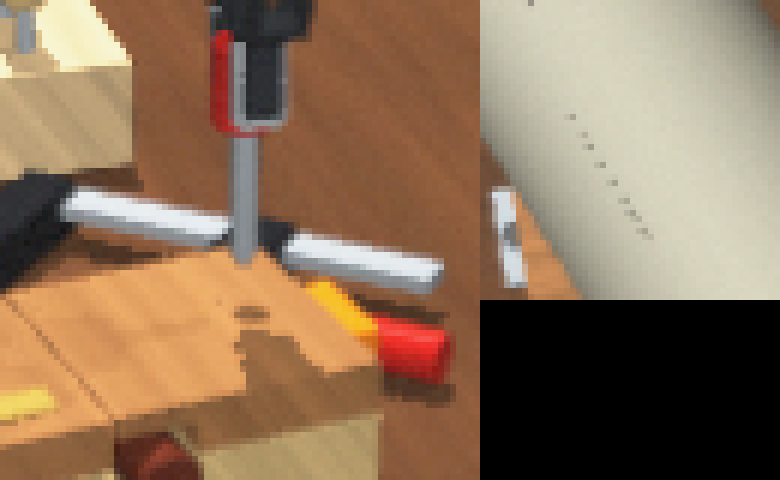

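The picture shows the pin upright in the grip, with its tip at side (350.3,189.9) and the lid hole at (351.6,197.9). Next I work out the offset between them from these two.

Run:
```python
from h import *
h=atz("side",(351.6,197.9),85);print("hole",h)
for z in(110,112,114): print(z,atz("side",(350.3,189.9),z),atz("side",(350.3,189.9),z)-h)
for f in range(183,193): print(f,cv2.imread("pics/side3.png")[f,344:358].mean(1).round().astype(int))
im=cv2.imread("pics/side3.png").mean(2)
for f in range(194,203): print(f,im[f,343:362].round().astype(int))
```

```text
hole [649.87295539 174.93992692  85.        ]
110 [644.95938554 170.72135397 110.        ] [-4.91356985 -4.21857295 25.        ]
112 [643.74812299 166.87202825 112.        ] [-6.12483239 -8.06789868 27.        ]
114 [642.53686045 163.02270252 114.        ] [ -7.33609494 -11.9172244   29.        ]
183 [236 237 235 224 158 132 142 139 118  59  49  51  53  51]
184 [233 231 226 169  89 136 143 138 116  61  51  49  51  44]
185 [168 162 147  59  89 131 143 138 120  60  52  50  46  46]
186 [128  82  65  76  92 134 144 139 118  65  49  46  45  85]
187 [108 102 117 127 114 135 141 138 125 103  64  40  56 144]
188 [150 168 168 165 134 134 139 140 142 153 113  63  62 120]
189 [162 166 168 169 166 131 137 135 154 162 157 125  80 116]
190 [165 164 165 167 168 154 151 150 162 162 161 156 128  87]
191 [168 164 162 162 167 170 169 166 165 164 162 162 158 127]
192 [171 169 164 163 162 168 170 170 166 163 161 163 161 159]
194 [172 173 174 170 168 168 167 165 167 168 169 164 163 163 163 162 161 161
 163]
195 [173 174 171 168 172 168 167 168 165 166 168 169 166 163 163 164 161 161
 161]
196 [170 172 172 159 171 170 164 160 157 157 162 168 168 164 162 164 161 164
 161]
197 [169 170 172 174 172 168 145 117 111 118 128 150 165 166 166 162 161 162
 162]
198 [162 166 172 173 175 162 115 106 106 100 101 119 163 168 167 165 162 161
 162]
199 [156 157 167 170 175 173 159 137 131 127 135 147 166 167 167 168 165 164
 162]
200 [160 162 166 167 170 174 172 160 152 161 159 159 166 167 165 169 168 165
 161]
201 [166 166 166 163 168 171 168 114 111 111 112 121 157 156 155 158 168 168
 165]
202 [167 167 165 165 165 167 157 114 112 112 110 112 109 105 109 118 159 167
 168]
```

Request:
{"name": "servo_tool", "arguments": {"hand": [1,1,1,1], "linear": [[4,-3.7,5],[4,-3.7,13],[4,-3.7,20],[4,-3.7,20]], "angular": [[0,0,0],[0,0,0],[0,0,0],[0,0,0]]}}

```text
clock: 11.28
position: [648.6, 177.6, 157.6]
ee_rot: [3.141, 0.001, -0.04]
wrist_force: [-0.8, -0.5, -0.7]
grip_width: 26.0
finger_force: 88.6
```

Run:
```python
from h import *
im=capture("side");cv2.imwrite("pics/side4.png",im)
P=[]
for _ in range(6):
    P.append(sense()["position"]);mark_of("side","pin_tip")
print(np.mean(P,0),sense()["wrist_force"])
cv2.imwrite("pics/c5.png",cv2.resize(im[170:215,328:373],(540,540),interpolation=0))
```

```text
[649.12861371 177.75673135 158.82091573] [ 0.2837101  -0.29455233 -0.04428317]
```

View pics/c5.png

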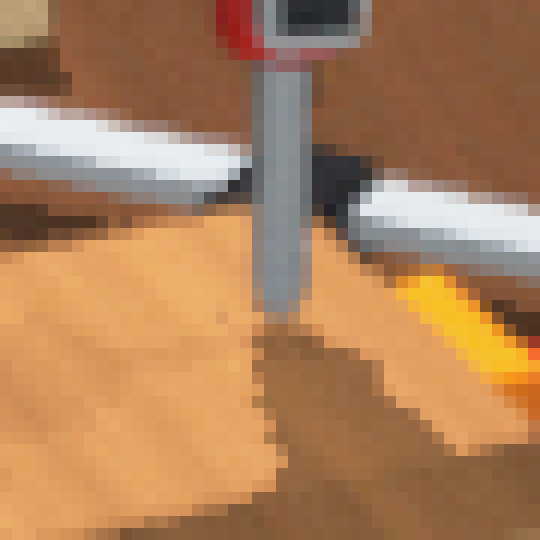

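The tip is at side (351.0,196.3), about 6 mm above the hole, which lies at (351.4,198). It's lined up, so I descend gently.

Request:
{"name": "servo_tool", "arguments": {"hand": [1,1,1,1,1], "linear": [[0.4,0,4],[0.4,0,8],[0.4,0,12],[0.4,0,15],[0.4,0,15]], "angular": [[0,0,0],[0,0,0],[0,0,0],[0,0,0],[0,0,0]]}}

```text
clock: 12.25
position: [649.4, 177.1, 143.1]
ee_rot: [3.141, 0.001, -0.04]
wrist_force: [-0.1, -3.3, -1.6]
grip_width: 26.1
finger_force: 88.4
```

Request:
{"name": "servo_tool", "arguments": {"hand": [1,1,1,1,1], "linear": [[0,0.7,3],[0,0.7,8],[0,0.7,13],[0,0.7,18],[0,0.7,18]], "angular": [[0,0,0],[0,0,0],[0,0,0],[0,0,0],[0,0,0]]}}

```text
clock: 12.88
position: [649.2, 176.9, 124.9]
ee_rot: [3.141, 0.001, -0.04]
wrist_force: [0.3, -2.7, -2.4]
grip_width: 25.7
finger_force: 88.7
```

Request:
{"name": "servo_tool", "arguments": {"hand": [1,1,1,1,1,1], "linear": [[0,0.5,5],[0,0.5,11],[0,0.5,17],[0,0.5,23],[0,0.5,28],[0,0.5,28]], "angular": [[0,0,0],[0,0,0],[0,0,0],[0,0,0],[0,0,0],[0,0,0]]}}

```text
clock: 13.62
position: [649.0, 176.7, 97.0]
ee_rot: [3.142, 0.001, -0.04]
wrist_force: [0.7, -1.7, -1.6]
grip_width: 26.1
finger_force: 88.8
```

Only the seating is left, with the grip raised for the final press.

Request:
{"name": "servo_tool", "arguments": {"hand": [1,1,1,1,1,1], "linear": [[0,0,2],[0,0,4],[0,0,5.5],[0,0,7],[0,0,7.5],[0,0,7.5]], "angular": [[0,0,0],[0,0,0],[0,0,0],[0,0,0],[0,0,0],[0,0,0]], "force": 110}}

```text
clock: 14.38
position: [649.4, 176.7, 90.4]
ee_rot: [-3.142, -0.0, -0.04]
wrist_force: [-1.5, -1.4, 1.3]
grip_width: 25.5
finger_force: 108.4
```

Request:
{"name": "servo_tool", "arguments": {"hand": [1,1,1,1], "linear": [[0,0,0.5],[0,0,1],[0,0,1.2],[0,0,1.2]], "angular": [[0,0,0],[0,0,0],[0,0,0],[0,0,0]]}}

```text
clock: 14.88
position: [649.5, 176.7, 90.3]
ee_rot: [3.141, -0.001, -0.04]
wrist_force: [-5.4, -2.2, 11.9]
grip_width: 25.7
finger_force: 109.1
```

Request:
{"name": "servo_tool", "arguments": {"hand": [1,1,1,1], "linear": [[0,0,0.5],[0,0,1],[0,0,1.2],[0,0,1.2]], "angular": [[0,0,0],[0,0,0],[0,0,0],[0,0,0]]}}

```text
clock: 15.38
position: [649.5, 176.7, 90.2]
ee_rot: [3.141, -0.001, -0.04]
wrist_force: [-9.5, -4.4, 19.3]
grip_width: 25.5
finger_force: 109.9
```

Run:
```python
from h import *
im=capture("side");print(sense()["wrist_force"],sense()["position"])
cv2.imwrite("pics/c6.png",cv2.resize(im[140:260,280:440],(800,600),interpolation=3))
mark_of("side","pin");print(sense()["wrist_force"],sense()["position"])
```

```text
[-8.51192586 -5.18829043 19.07088021] [649.53008045 176.71887025  90.22025678]
[-8.91813255 -3.52359988 19.18092978] [649.5268423  176.69184572  90.2033349 ]
```

View pics/c6.png

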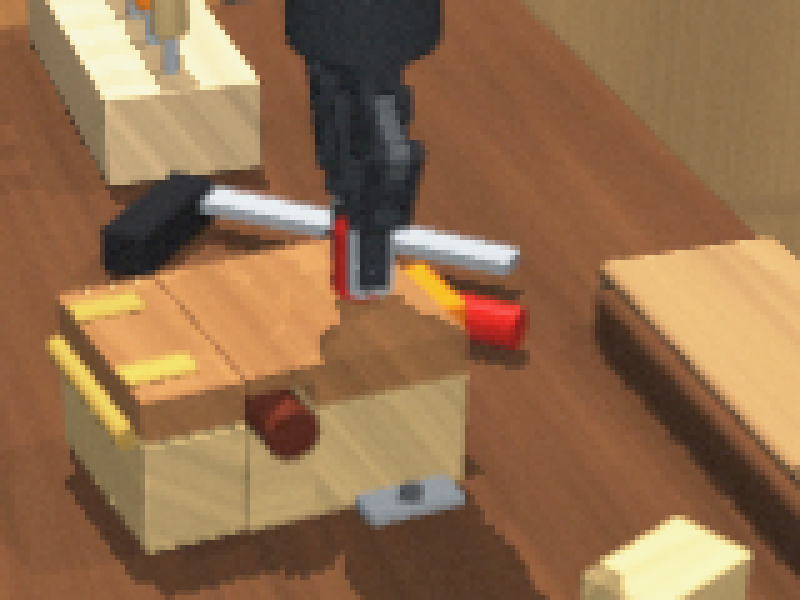

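The picture shows the cap sitting on the lid at crop (355,290), the jig shut and the blank in place. The TCP stands 5 mm above the lid, as it did over the rack at the grasp. I'll press a little harder, then hand in.

Request:
{"name": "servo_tool", "arguments": {"hand": [1,1,1,1,1], "linear": [[0,0,0.5],[0,0,1],[0,0,1.2],[0,0,1.2],[0,0,1.2]], "angular": [[0,0,0],[0,0,0],[0,0,0],[0,0,0],[0,0,0]]}}

```text
clock: 16.1
position: [649.6, 176.7, 90.1]
ee_rot: [3.141, -0.001, -0.04]
wrist_force: [-13.4, -5.8, 27.2]
grip_width: 25.8
finger_force: 110.9
```

```bash
python3 -c "
from bench import *
print(sign_off())"
```

```text
the job is handed in; nothing more can be done
None
```

The jig is shut over the blank and the red-capped pin is seated flush through the lid into the base, with the gripper still holding it and pressing down with about 27 N; handed in at about 16 s.

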